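# Put the stem scraper away in its block

## Robot

A 6-joint arm with a two-finger parallel gripper is mounted at the origin on a cart in front of the work surface, level with it; the furniture and walls round the work are solid. World frame = base frame: x ahead of the robot, y to its left, z up, the work surface at z = 0. Lengths are in m, angles in degrees, forces in N, time in s.
With the tool pointing down it reaches from about 0.375 to 0.9 m from the base axis. Payload 3.1 kg.
Tool frame: the origin (TCP) lies between the finger pads; the fingertips stand 11 mm ahead of it and the grasp point (between the pads) lies 8 mm behind it; z points along the fingers, y is the line along which they close (so a half turn about z gives the same grasp; the last joint's range is limited). The gripper opens to 87 mm and grips with 3 to 60 N. Pads are 19 mm wide; open, the fingers measure 117 mm over their backs; the gripper's body (75 mm by 190 mm) begins 51 mm behind the grasp point.
Start: joints at [-86.144, 30.224, 82.088, -0, 67.689, -10.227], TCP at [0.152, -0.606, 0.207] pointing down, gripper open.
Joint ranges: [-176.69, 176.69], [-43.24, 126.21], [12.49, 139.97], [-82, 262], [0, 151.66], [-163.58, 163.58]. Speed limits (degrees/s): [159.86, 159.86, 180, 180, 180, 180].

## Interface

Orientations are given as a 3x3 rotation matrix whose columns are the frame's x, y, z axes.
In Python, from rig import bot gives the robot as it stands.
- The arm moves only by the tool apply_moves, never from a script. Its argument "steps" is a list that holds one entry, the list of rows, each a list of 7 numbers: the shift along the tool's x, y, z in cm, then the turn, a rotation vector about the tool's x, y, z in degrees, then the gripper command: -1 is shut, 1 is fully open, values between are in proportion. In form: [[[dx, dy, dz, rx, ry, rz, jaw], ...]]. A call has 1 to 20 rows; each row is the pose to reach, as a shift and turn from the pose commanded when the call began, along the tool's axes at that moment; what a row does not reach only later rows make up. A row lasts 1/8 s, in which the tool goes at most 62.5 mm and 10.7 degrees, less where a joint would pass 70% of its speed; a pose out of reach is approached as far as the arm can. A call with a gripper value outside its range is refused whole. The fingers move at their own pace and stop on an object; the grip force is fixed at half the most. Time passes only in rows, so rows that repeat a pose let the fingers close. It gives the time, the measured TCP pose, the force, the opening and the grip force at its end, in the units of the state.
- bot.read_state(): the state, without advancing time (a new reading comes with each control period).
- bot.capture(name): name is "scene" or "top" or "wrist"; returns the picture (384x512x3 uint8, blue, green, red); there is no depth.
- bot.camera_model(name): a dict with "intrinsics" (3x3 intrinsics, pixels), "k1" (the pictures are not rectified: a ray, as slopes to the right and down, at radius r is drawn at 1 + k1 r^2 times it, then the intrinsics apply), "R" (3x3) and "t" (3): a world point X has camera coordinates R X + t. Camera axes: x right, y down, z forward; pixel columns grow to the right and rows downward; lengths in m; the calibration is good to about 2 mm. A picture is of the moment at which its call begins: read the wrist's pose just before it. camera_model takes no time and is no camera call; for the wrist camera it gives the pose at the moment of the call.
- bot.hand_in(): hands the job in; it is judged then, once.
The state is a dict: "time_s": time; "joint_positions": joint angles; "qvel": joint speeds; "tau": joint torques, N m; "position": TCP position; "tcp_rot": TCP orientation; "force": force on the tool from outside, world axes, zero at the start; "moment": the same for the moment, N m; "opening": opening from 0.0 (shut) to 1.0 (fully open); "grasp_force": force on a finger pad.
Only numpy, scipy, OpenCV 4.12 (cv2) and the standard library are available. Lean on these libraries where they do the work, as an engineer would, in place of code of your own. Each camera call takes 0.05 s, during which the arm holds its last target. There are 200 camera calls.

## Task

Take the flat scraper out of the grey drying stand and put it away, blade down, in the wooden block, guiding it all the way home before you let go, so that it is left upright with its collar flush on the block. The four slots look alike but only one is deep enough for this blade, and which one differs from time to time, so feel for it: where the blade stops early, draw it out and try another slot. Do not disturb the spice jar, the drink can or the two loose mushrooms near the work.

Things in the scene. Friction and masses are not known exactly. Their poses are not given: they have to be found in the camera images.
- scraper_grip (a point): centre of the scraper's black handle, where to grasp it from above. Handle upright, 20 mm thick (along y), 36 mm wide (x), 66 mm tall (33 above and below this point). Under it a steel collar 62 x 22 x 8 mm, then a flat blade 50 mm wide (x), 4 mm thick (y), 80 mm long, its lower edge 121 mm below this point. z up; a half turn about z makes no difference. 0.11 to 0.22 kg.
- scraper_seat (a point): middle of the underside of the scraper's collar, 41 mm below the handle's centre, 80 mm above the blade's lower edge; axes as the handle's. It lies on the block's top when the blade is home in the deep slot; in a shallow slot it stays about 33 mm above. At the start the scraper stands loosely in the stand, leaning a few degrees at most.
- block: light wooden block, fixed to the table, 90 mm (x) x 136 mm (y) x 95 mm high, with four slots in its top; origin at the centre of its underside, z up. The slots stand in a row along its y, 30 mm apart; wooden fillers at the bottom of three of them make these shallow.
- block_hole0 (a point): centre of one slot's mouth, level with the block's top, at y = -45 mm in the block's frame. 56 mm long (block's x), 8 mm wide (block's y), rim bevelled 3 mm outward. About 86 mm or about 47 mm deep: one of the four is deep, which one changes.
- block_hole1 (a point): centre of one slot's mouth, level with the block's top, at y = -15 mm in the block's frame. 56 mm long (block's x), 8 mm wide (block's y), rim bevelled 3 mm outward. About 86 mm or about 47 mm deep: one of the four is deep, which one changes.
- block_hole2 (a point): centre of one slot's mouth, level with the block's top, at y = 15 mm in the block's frame. 56 mm long (block's x), 8 mm wide (block's y), rim bevelled 3 mm outward. About 86 mm or about 47 mm deep: one of the four is deep, which one changes.
- block_hole3 (a point): centre of one slot's mouth, level with the block's top, at y = 45 mm in the block's frame. 56 mm long (block's x), 8 mm wide (block's y), rim bevelled 3 mm outward. About 86 mm or about 47 mm deep: one of the four is deep, which one changes.
- stand: grey plastic drying stand, fixed, 60 mm (x) x 90 mm (y) x 55 mm high (above a thin foot), with one loose slot in its top (56 mm along its x, 7 mm along its y, 47 mm deep) in which the scraper stands at the start; origin at the centre of its underside.
- jar: spice jar, bystander, 44 mm across, 109 mm tall, loose; origin at the centre of its underside.
- can: drink can, bystander, 53 mm across, 134 mm tall, loose; origin at the centre of its underside.
- mush_a: brown mushroom, bystander, about 65 x 60 x 44 mm, loose, between stand and block; origin at the centre of its underside.
- mush_b: brown mushroom, bystander, about 57 x 48 x 30 mm, loose, beyond the work; origin at the centre of its underside.

How it is judged:
By the outcome, as a careful person would: the job done as asked, in the order asked, and still so for the second after the job is handed in, with the robot touching nothing.
It also fails if it takes over 58 s, if anything falls off the work surface, if the arm or the gripper's body presses on something with over 40 N, if the wrist force passes 120 N, or if a joint passes its speed limit or range.

## Working session

There is one attempt and no reset: what is moved stays moved. The work goes in short steps, Python scripts to look and compute and a tool call to move; the robot and the scene stay as the last step left them, time stands still between calls to the robot, and variables do not carry over. Pictures are saved under pics/ and viewed, at most 10 in all, crops included, and the job is handed in when it is done.

Besides the shell and the picture viewer there is one more tool, called after "Call:" as name(argument=value, ...) on one line, values as JSON. apply_moves: Moves the arm, as the interface text tells. Its arguments: {"type":"object","properties":{"steps":{"type":"array","items":{"type":"array","items":{"type":"array","items":{"type":"number"}}}}},"required":["steps"]}

```bash
mkdir -p pics; python3 - <<'E'
from rig import bot
import cv2,numpy as np
a=bot.capture("scene");b=bot.capture("top")
cv2.imwrite("pics/s.png",a);cv2.imwrite("pics/t.png",b)
for n in("scene","top"):
    m=bot.camera_model(n);print(n,m)
s=bot.read_state();print(s["time_s"],s["position"],s["tcp_rot"],s["force"])
E
```

```text
scene {'intrinsics': array([[464.0684718 ,   0.        , 247.12885221],
       [  0.        , 464.0684718 , 196.18523464],
       [  0.        ,   0.        ,   1.        ]]), 'k1': 0.03725007526332792, 'R': array([[-0.91479855, -0.40389234, -0.00381995],
       [-0.21350573,  0.49156606, -0.84426187],
       [ 0.34286866, -0.77151396, -0.53591725]]), 't': array([0.53541721, 0.23553737, 1.09054741])}
top {'intrinsics': array([[469.12774381,   0.        , 264.40697223],
       [  0.        , 469.12774381, 190.14539003],
       [  0.        ,   0.        ,   1.        ]]), 'k1': -0.0058580312873036415, 'R': array([[-0.01487663, -0.99987748, -0.00486897],
       [-0.98742464,  0.01545749, -0.15733293],
       [ 0.15738891,  0.00246715, -0.98753362]]), 't': array([-3.11564535e-04,  6.11449923e-01,  1.04556233e+00])}
0.1 [ 0.15207164 -0.60552553  0.20567814] [[ 9.69943176e-01  2.43331501e-01 -1.25001279e-04]
 [ 2.43331280e-01 -9.69941298e-01  1.94054101e-03]
 [ 3.50950853e-04 -1.91263123e-03 -9.99998109e-01]] [ 0.17282355  0.30047749 -0.70758778]
```

View pics/s.png

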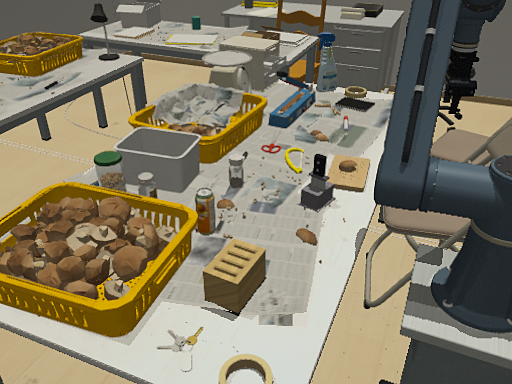

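View pics/t.png

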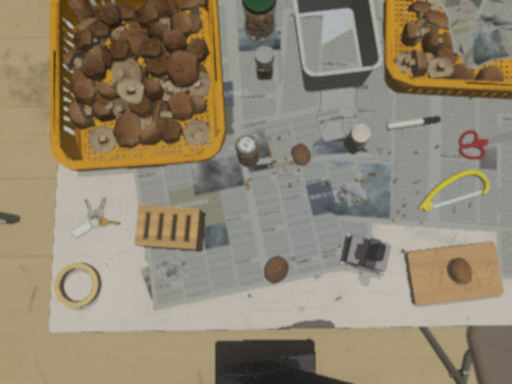

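The scene picture shows the scraper in the stand (318,180), the block (235,275), the can (205,210), the jar (236,170) and the mushrooms (306,236) and (225,204). In the top picture the block is at (170,228), the stand at (366,253), and the mushrooms at (276,269) and (301,154). Next I'll enlarge the stand and the block.

```bash
cat > h.py <<'E'
import numpy as np,cv2
def ray(m,p):
    K=m["intrinsics"];d=np.array([(p[0]-K[0,2])/K[0,0],(p[1]-K[1,2])/K[1,1]]);u=d.copy()
    for _ in range(10):u=d/(1+m["k1"]*(u@u))
    R=np.array(m["R"]);return -R.T@m["t"],R.T@np.array([u[0],u[1],1])
def at(m,p,z):
    c,d=ray(m,p);return c+d*(z-c[2])/d[2]
def proj(m,X):
    c=m["R"]@np.array(X)+m["t"];u=c[:2]/c[2];u=u*(1+m["k1"]*(u@u));return m["intrinsics"][:2,:2]@u+m["intrinsics"][:2,2]
E
python3 - <<'E'
from h import *
from rig import bot
m=bot.camera_model("top");t=cv2.imread("pics/t.png");s=cv2.imread("pics/s.png")
big=lambda im,x,y:cv2.resize(im[y:y+75,x:x+100],(400,300),interpolation=cv2.INTER_CUBIC)
cv2.imwrite("pics/c.png",np.vstack([np.hstack([big(t,320,215),big(t,120,190)]),np.hstack([big(s,270,145),big(s,185,230)])]))
hsv=cv2.cvtColor(t,cv2.COLOR_BGR2HSV)[190:260,120:215]
k=cv2.inRange(hsv,(8,60,90),(28,255,255))
c=max(cv2.findContours(k,0,2)[0],key=cv2.contourArea)+np.array([120,190])
r=cv2.minAreaRect(c);print(r,cv2.boxPoints(r));print([at(m,p,.095).round(4) for p in cv2.boxPoints(r)],at(m,r[0],.095))
E
```

```text
((167.45030212402344, 226.72071838378906), (64.77716827392578, 42.45088577270508), 3.945185899734497) [[133.6781  245.66745]
 [136.59882 203.31717]
 [201.2225  207.77399]
 [198.30179 250.12427]]
[array([0.4851, 0.2789, 0.095 ]), array([0.5787, 0.2751, 0.095 ]), array([0.5665, 0.1311, 0.095 ]), array([0.4733, 0.1369, 0.095 ])] [0.52557321 0.20539581 0.095     ]
```

View pics/c.png

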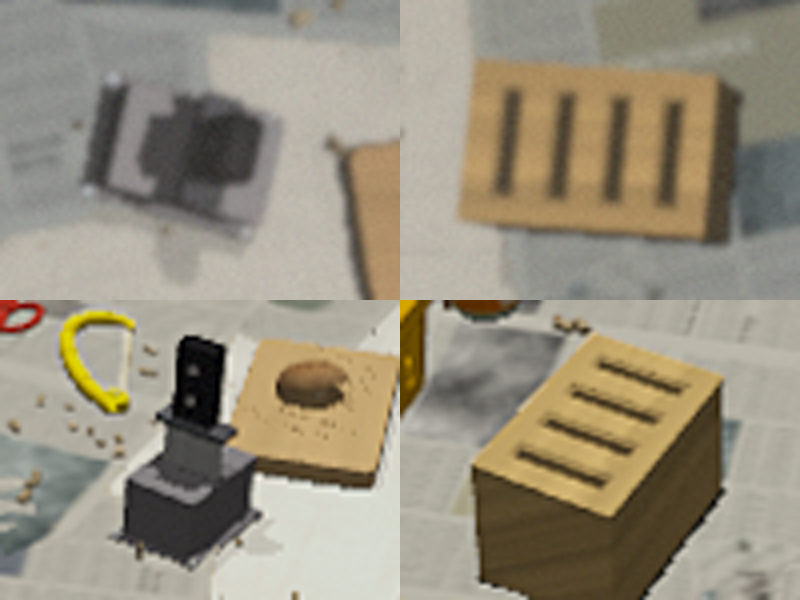

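The crop shows four dark slots in the block top at crop x≈510, 562, 614 and 670. The dark handle in the top view is at about (376,251), and its top in the scene view is at about (320,156). I'll measure both now.

```bash
python3 - <<'E'
from h import *
from rig import bot
m=bot.camera_model("top");ms=bot.camera_model("scene");t=cv2.imread("pics/t.png");s=cv2.imread("pics/s.png")
g=cv2.cvtColor(t,cv2.COLOR_BGR2GRAY)
sub=cv2.resize(g[200:256,130:206],None,fx=4,fy=4,interpolation=cv2.INTER_CUBIC)
k=cv2.threshold(sub,0,255,cv2.THRESH_OTSU)[1]
k=cv2.inRange(sub,0,90)
C=[]
for c in cv2.findContours(k,0,2)[0]:
    r=cv2.minAreaRect(c)
    if max(r[1])>70 and min(r[1])<40:
        p=(np.array(r[0])+.5)/4-.5+[130,200]; w=at(m,p,.095)
        bx=((cv2.boxPoints(r)+.5)/4-.5+[130,200]); 
        print(p,r[1],r[2],w.round(4)); C.append(w)
C=sorted(C,key=lambda w:w[1]);C=np.array(C);print(np.diff(C,axis=0))
# handle dark mask
for im,mm,(x,y,w,h) in((t,m,(335,225,60,55)),(s,ms,(300,145,40,65))):
    gg=cv2.cvtColor(im,cv2.COLOR_BGR2GRAY)[y:y+h,x:x+w]
    c=max(cv2.findContours(cv2.inRange(gg,0,45),0,2)[0],key=cv2.contourArea)
    r=cv2.minAreaRect(c);print("h",cv2.contourArea(c),np.array(r[0])+[x,y],r[1:], (cv2.boxPoints(r)+[x,y]).round(1).tolist())
def tri(pt,ps):
    a,d=ray(m,pt);b,e=ray(ms,ps);q=np.linalg.lstsq(np.c_[d,-e],b-a,rcond=None)[0];return a+d*q[0],b+e*q[1]
print(tri((376,251),(320.5,156)))
print("at",at(m,(376,251),.165), "mushA",at(m,(276,269),.02),"can",at(m,(246,143),.134),"jar",at(m,(362,129),.109),"mb",at(m,(301,154),.015))
E
```

```text
[187.04057312 227.84592056] (14.120627403259277, 100.66361999511719) 4.969740390777588 [0.5224 0.1621 0.095 ]
[173.47268295 227.07396698] (13.902791976928711, 100.59456634521484) 5.52754020690918 [0.5246 0.1921 0.095 ]
[159.98886108 226.23638535] (13.333497047424316, 100.10072326660156) 5.710593223571777 [0.5269 0.2219 0.095 ]
[146.58629799 225.12080193] (12.505012512207031, 100.71085357666016) 6.188615322113037 [0.5298 0.2516 0.095 ]
[201.55889893 230.76786613] (34.8274040222168, 161.338134765625) 6.299354076385498 [0.5155 0.13   0.095 ]
[[0.00692126 0.03208174 0.        ]
 [0.00215564 0.02998515 0.        ]
 [0.00229905 0.02983198 0.        ]
 [0.00291263 0.02969897 0.        ]]
h 0.0 [373. 246.] ((0.0, 0.0), 0.0) [[373.0, 246.0], [373.0, 246.0], [373.0, 246.0], [373.0, 246.0]]
h 232.0 [320.27959824 166.61460876] ((17.064109802246094, 23.287490844726562), 17.52556800842285) [[308.6, 175.1], [315.6, 152.9], [331.9, 158.1], [324.9, 180.3]]
(array([ 0.4638136 , -0.23592835,  0.16235412]), array([ 0.45756872, -0.23759027,  0.16257955]))
at [ 0.4637462  -0.23531618  0.165     ] mushA [ 0.42937738 -0.03382303  0.02      ] can [0.70254917 0.02876414 0.134     ] jar [ 0.73734877 -0.2310573   0.109     ] mb [ 0.70434876 -0.09991008  0.015     ]
```

Call:
apply_moves(steps=[[[20,-14,-10,0,0,13,1],[20,-14,-10,0,0,13,1],[20,-14,-10,0,0,13,1],[20,-14,-10,0,0,13,1],[39,-28.4,-10,0,0,26,1],[39,-28.4,-10,0,0,26,1],[39,-28.4,-10,0,0,26,1],[39,-28.4,-10,0,0,26,1],[39,-28.4,-10,0,0,26,1],[39,-28.4,-10,0,0,26,1],[39,-28.4,-10,0,0,26,1]]])

```text
time_s: 1.48
position: [0.4605, -0.2369, 0.3063]
tcp_rot: [[0.978, -0.208, -0.001], [-0.208, -0.978, -0.0], [-0.001, 0.0, -1.0]]
force: [1.0, -0.8, 0.8]
opening: 1.002
grasp_force: 0.0
```

```bash
python3 - <<'E'
from h import *
from rig import bot
s=bot.read_state();m=bot.camera_model("wrist");a=bot.capture("wrist");cv2.imwrite("pics/w1.png",a)
import pickle;pickle.dump(m,open("w1.pkl","wb"))
print(s["time_s"],s["position"],s["tcp_rot"],m["intrinsics"],-np.array(m["R"]).T@m["t"],proj(m,[.462,-.236,.165]))
E
```

```text
1.475 [ 0.46045377 -0.2369413   0.30627194] [[ 9.78077307e-01 -2.08240483e-01 -8.26317452e-04]
 [-2.08240582e-01 -9.78077634e-01 -3.37307808e-05]
 [-8.01178505e-04  2.05064138e-04 -9.99999658e-01]] [[337.0939075    0.         257.47567061]
 [  0.         337.0939075  198.5111831 ]
 [  0.           0.           1.        ]] [ 0.52514653 -0.25089571  0.48328614] [256.00144049 182.91392387]
```

View pics/w1.png

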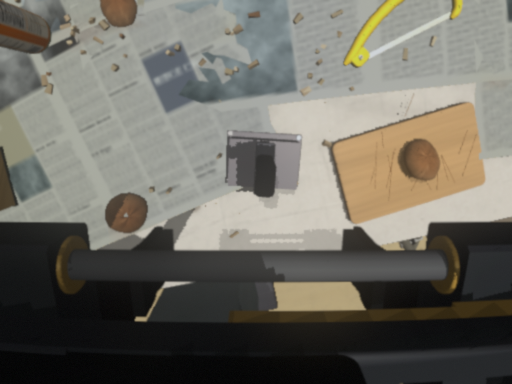

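The wrist picture shows the stand's far edge running (228,132)–(301,136) and the handle at x≈264, rows 147–195. I'll enlarge the handle.

```bash
python3 - <<'E'
from h import *
import pickle
m=pickle.load(open("w1.pkl","rb"));a=cv2.imread("pics/w1.png")
c=cv2.resize(a[120:205,215:310],(760,680),interpolation=cv2.INTER_CUBIC)
c=cv2.convertScaleAbs(c,alpha=1.6,beta=15)[:600]
cv2.imwrite("pics/w1c.png",c)
E
```

```text
(no output)
```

View pics/w1c.png

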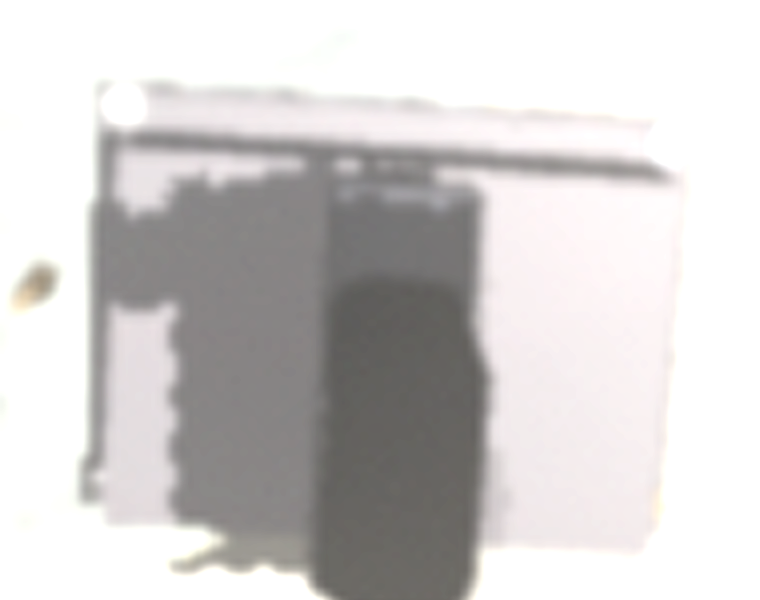

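The dark handle top spans crop x 318–480 and y ≈295–605, so its centre is at original pixel (264.7,176.3). The collar's far edge is at crop row 185, with x from 328 to 482. The stand's far edge shows a turn of about 4°.

```bash
python3 - <<'E'
from h import *
import pickle
m=pickle.load(open("w1.pkl","rb"))
P=lambda x,y:(215+x/8-.4,120+y/8-.4)
print("top c",at(m,P(398,450),.165),at(m,P(398,600),.165),at(m,P(398,295),.165))
a,b=at(m,P(328,190),.101),at(m,P(482,190),.101);print("collar",a,b,(a+b)/2,np.linalg.norm(a-b))
print("handle width",at(m,P(318,500),.165)-at(m,P(482,500),.165))
L,R=at(m,P(115,140),.058),at(m,P(668,172),.058);l,r=at(m,P(106,522),.058),at(m,P(652,548),.058)
print("stand top",L,R,l,r,(L+R+l+r)/4,np.linalg.norm(L-R),np.linalg.norm(L-l))
d=L-R;print("yaw",np.degrees(np.arctan2(-d[0],d[1])));d=R-r;print(np.degrees(np.arctan2(d[1],d[0])))
E
```

```text
top c [ 0.46708178 -0.24526824  0.165     ] [ 0.44899577 -0.24150401  0.165     ] [ 0.48528933 -0.24906164  0.165     ]
collar [ 0.49383801 -0.24208348  0.101     ] [ 0.48933231 -0.26328708  0.101     ] [ 0.49158516 -0.25268528  0.101     ] 0.021677038783985563
handle width [0.00411035 0.01929633 0.        ]
stand top [ 0.50488389 -0.21022247  0.058     ] [ 0.48204935 -0.29374826  0.058     ] [ 0.44586422 -0.19496873  0.058     ] [ 0.4233011 -0.2802613  0.058    ] [ 0.46402464 -0.24480019  0.058     ] 0.08659084315097924 0.06095898141090309
yaw -15.290084189827505
-12.929475926836664
```

Call:
apply_moves(steps=[[[0.6,0.7,6,0,0,1.5,1],[0.6,0.7,12,0,0,1.5,1],[0.6,0.7,16,0,0,1.5,1],[0.6,0.7,18.2,0,0,1.5,1],[0.6,0.7,18.2,0,0,1.5,1],[0.6,0.7,18.2,0,0,1.5,-1],[0.6,0.7,18.2,0,0,1.5,-1],[0.6,0.7,18.2,0,0,1.5,-1],[0.6,0.7,18.2,0,0,1.5,-1],[0.6,0.7,18.2,0,0,1.5,-1],[0.6,0.7,18.2,0,0,1.5,-1],[0.6,0.7,18.2,0,0,1.5,-1],[0.6,0.7,18.2,0,0,1.5,-1]]])

```text
time_s: 3.15
position: [0.4657, -0.244, 0.1245]
tcp_rot: [[0.973, -0.232, -0.0], [-0.232, -0.973, -0.0], [-0.0, 0.0, -1.0]]
force: [-0.9, -0.4, 0.6]
opening: 0.229
grasp_force: 29.7
```

Call:
apply_moves(steps=[[[0,0,-3,0,0,0,-1],[0,0,-7,0,0,0,-1],[0,0,-12,0,0,0,-1],[0,0,-17,0,0,0,-1],[0,0,-17,0,0,0,-1],[0,0,-17,0,0,0,-1]]])

```text
time_s: 3.9
position: [0.4647, -0.2431, 0.2934]
tcp_rot: [[0.973, -0.232, -0.002], [-0.232, -0.973, 0.002], [-0.002, -0.001, -1.0]]
force: [0.8, -0.3, -2.0]
opening: 0.227
grasp_force: 29.7
```

```bash
python3 - <<'E'
from h import *
from rig import bot
s=bot.read_state();m=bot.camera_model("scene");a=bot.capture("scene")
p=s["position"];q=proj(m,p-[0,0,.09]);x,y=(q-[50,50]).astype(int);print(s["time_s"],p,s["force"],s["opening"],x,y)
R=s["tcp_rot"]
# expected corners of collar (underside) and blade bottom, if upright; grip = TCP +.008 up
c=cv2.resize(a[y:y+100,x:x+100],(600,600),interpolation=cv2.INTER_CUBIC)
for sx,z in((.031,-.041),(-.031,-.041),(.025,-.121),(-.025,-.121)):
    u=proj(m,p+[0,0,.008]+R[:,0]*sx+np.array([0,0,z]));print(u); cv2.circle(c,tuple(((u-[x,y]+.5)*6).astype(int)),3,(0,0,255),1)
cv2.imwrite("pics/l.png",c)
E
```

```text
3.9 [ 0.46473129 -0.24311546  0.29340597] [ 0.79782089 -0.31715581 -2.04016967] 0.2271263282186685 269 91
[311.80718538 120.83798927]
[331.34287865 126.12744188]
[311.61492242 146.93410981]
[326.81274743 151.56044529]
```

View pics/l.png

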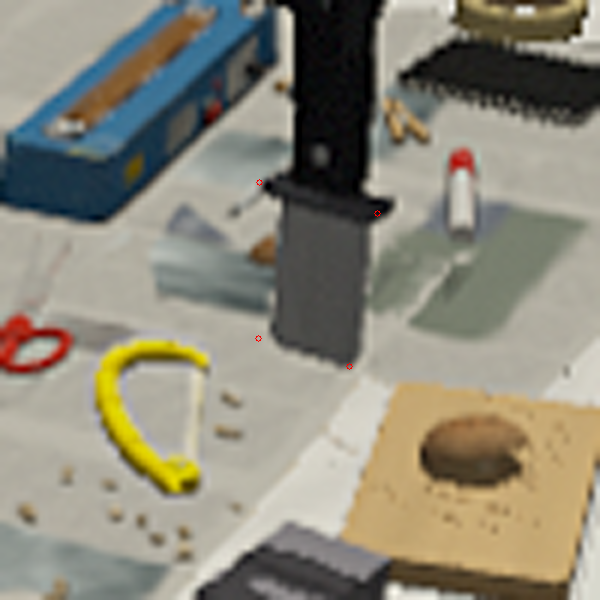

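The scraper hangs upright. Its blade's bottom corners are at (272,335) and (352,365) in the crop, about 3.5 mm to the −x side of the tool centre. I'll carry it over the first slot and look from the wrist.

Call:
apply_moves(steps=[[[-0.8,-10,0,0,0,-2,-1],[-1.7,-20,0,0,0,-4,-1],[-1.7,-20,0,0,0,-4,-1],[-2.6,-30,0,0,0,-6,-1],[-2.6,-30,0,0,0,-6,-1],[-3.4,-40.8,0,0,0,-8.7,-1],[-3.4,-40.8,0,0,0,-8.7,-1],[-3.4,-40.8,0,0,0,-8.7,-1],[-3.4,-40.8,0,0,0,-8.7,-1],[-3.4,-40.8,0,0,0,-8.7,-1]]])

```text
time_s: 5.2
position: [0.5268, 0.1595, 0.2937]
tcp_rot: [[0.996, -0.084, -0.002], [-0.084, -0.996, -0.001], [-0.002, 0.001, -1.0]]
force: [0.1, -0.4, -1.6]
opening: 0.226
grasp_force: 30.0
```

```bash
python3 - <<'E'
from h import *
from rig import bot
import pickle
s=bot.read_state();m=bot.camera_model("wrist");a=bot.capture("wrist");pickle.dump(m,open("w2.pkl","wb"))
p=s["position"];print(s["time_s"],p,s["tcp_rot"][:,0],s["force"])
H=np.array([[.5224,.1621,.095],[.5246,.1921,.095],[.5269,.2219,.095],[.5298,.2516,.095]])
for h in H:
    u=proj(m,h);print(u);cv2.circle(a,tuple(np.round(u).astype(int)),2,(0,0,255),1)
cv2.imwrite("pics/w2.png",a)
E
```

```text
5.2 [0.52683128 0.15947742 0.29370967] [ 0.99646657 -0.0839683  -0.00192326] [ 0.14147562 -0.37619598 -1.60487018]
[255.30629387 177.68640024]
[228.76297857 177.99424808]
[202.48719632 178.22285619]
[176.40996547 177.94894453]
```

View pics/w2.png

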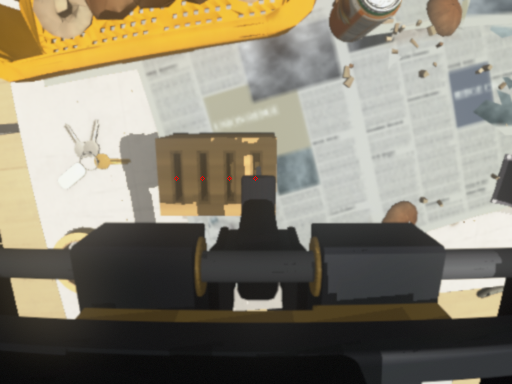

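The wrist picture shows the slots at columns 177, 203 and 229, row ≈178. My predicted points fall on them, so the hole positions are confirmed. I'll descend to just above the first slot.

Call:
apply_moves(steps=[[[-0.1,-0.25,4,0,0,0,-1],[-0.1,-0.25,7,0,0,0,-1],[-0.1,-0.25,7.8,0,0,0,-1],[-0.1,-0.25,7.8,0,0,0,-1],[-0.1,-0.25,7.8,0,0,0,-1]]])

```text
time_s: 5.88
position: [0.5278, 0.1632, 0.218]
tcp_rot: [[0.997, -0.083, 0.003], [-0.083, -0.997, 0.0], [0.003, -0.001, -1.0]]
force: [-0.1, -1.1, -1.1]
opening: 0.227
grasp_force: 30.0
```

```bash
python3 - <<'E'
from h import *
from rig import bot
s=bot.read_state();p=s["position"];R=s["tcp_rot"];print(p,s["force"])
out=[]
m=bot.camera_model("scene");a=bot.capture("scene")
u=proj(m,[.5246,.20,.095]);x,y=(u-[50,60]).astype(int)
c=cv2.resize(a[y:y+100,x:x+100],(600,600),interpolation=cv2.INTER_CUBIC)
for o in(.025,-.025):
  for X in (p+[0,0,-.113]+R[:,0]*(o-.0035),):
    v=proj(m,X);cv2.circle(c,tuple(((v-[x,y]+.5)*6).astype(int)),3,(0,0,255),1)
cv2.imwrite("pics/d.png",c)
E
```

```text
[0.52776635 0.16322538 0.21800136] [-0.13826672 -1.08141181 -1.12883296]
```

View pics/d.png

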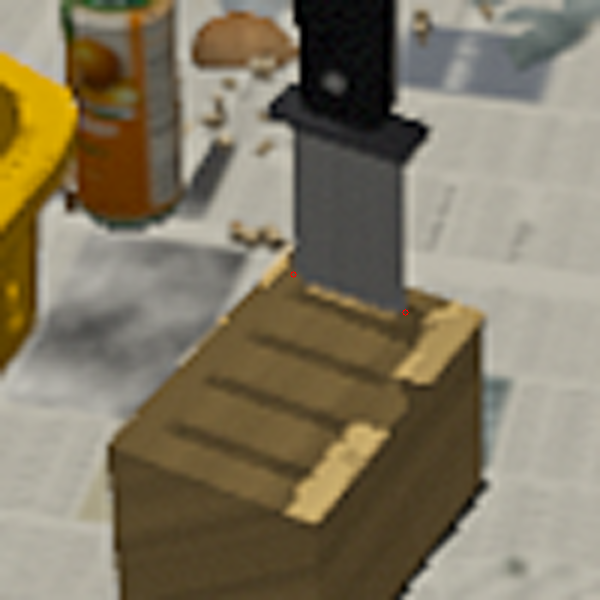

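The blade edge hangs just above slot 0. Its corners are at (295,275) and (403,310) in the crop, which matches the prediction.

Call:
apply_moves(steps=[[[-0.15,0.1,0,0,0,0,-1],[-0.15,0.1,0.6,0,0,0,-1],[-0.15,0.1,1.2,0,0,0,-1],[-0.15,0.1,1.8,0,0,0,-1],[-0.15,0.1,2.2,0,0,0,-1]]])

```text
time_s: 6.55
position: [0.5247, 0.1625, 0.1938]
tcp_rot: [[0.997, -0.082, -0.001], [-0.082, -0.997, -0.0], [-0.001, 0.0, -1.0]]
force: [0.1, -0.1, -1.8]
opening: 0.225
grasp_force: 30.0
```

Call:
apply_moves(steps=[[[0,0,0.7,0,0,0,-1],[0,0,1.4,0,0,0,-1],[0,0,2.1,0,0,0,-1],[0,0,2.8,0,0,0,-1],[0,0,3.2,0,0,0,-1],[0,0,3.6,0,0,0,-1],[0,0,3.8,0,0,0,-1]]])

```text
time_s: 7.42
position: [0.5307, 0.1626, 0.1636]
tcp_rot: [[0.997, -0.082, 0.014], [-0.082, -0.997, 0.0], [0.014, -0.001, -1.0]]
force: [-2.9, -1.2, 37.9]
opening: 0.227
grasp_force: 30.0
```

Slot 0 is shallow: the blade stopped at 38 N. I'll draw it out and move to slot 1.

Call:
apply_moves(steps=[[[0,0,-1.5,0,0,0,-1],[0,0,-3,0,0,0,-1],[0,0,-5,0,0,0,-1],[0,0,-6.6,0,0,0,-1],[0,0,-6.6,0,0,0,-1],[0,0,-6.6,0,0,0,-1],[0,-3,-6.6,0,0,0,-1],[0,-3,-6.6,0,0,0,-1],[0,-3,-6.6,0,0,0,-1],[0,-3,-6.6,0,0,0,-1]]])

```text
time_s: 8.68
position: [0.527, 0.1918, 0.2221]
tcp_rot: [[0.997, -0.083, -0.001], [-0.083, -0.997, -0.0], [-0.001, 0.001, -1.0]]
force: [0.0, -0.1, -1.5]
opening: 0.229
grasp_force: 30.0
```

```bash
python3 - <<'E'
from h import *
from rig import bot
s=bot.read_state();p=s["position"];R=s["tcp_rot"];print(p,s["force"])
m=bot.camera_model("scene");a=bot.capture("scene")
u=proj(m,[.5246,.20,.095]);x,y=(u-[50,60]).astype(int)
c=cv2.resize(a[y:y+100,x:x+100],(600,600),interpolation=cv2.INTER_CUBIC)
for o,z in((.025,-.113),(-.025,-.113),(.031,-.033),(-.031,-.033)):
    v=proj(m,p+[0,0,z]+R[:,0]*(o-.0035));cv2.circle(c,tuple(((v-[x,y]+.5)*6).astype(int)),3,(0,0,255),1)
cv2.imwrite("pics/d2.png",c)
E
```

```text
[0.52699672 0.19179556 0.22208898] [ 0.02259383 -0.14276255 -1.50836828]
```

View pics/d2.png

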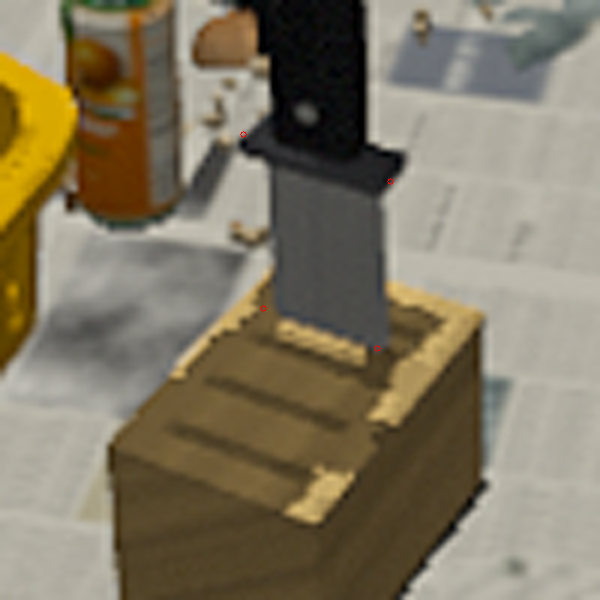

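The blade slid about 5 mm towards −x in the grip but is still upright. Its bottom corners are at (277,315) and (388,347), against predictions of (263,309) and (377,348). I'll shift +6.5 mm and go in gently.

Call:
apply_moves(steps=[[[0.65,0,0,0,0,0,-1],[0.65,0,0.6,0,0,0,-1],[0.65,0,1.2,0,0,0,-1],[0.65,0,1.6,0,0,0,-1],[0.65,0,2.0,0,0,0,-1],[0.65,0,2.4,0,0,0,-1],[0.65,0,2.8,0,0,0,-1]]])

```text
time_s: 9.6
position: [0.5339, 0.192, 0.1944]
tcp_rot: [[0.997, -0.082, 0.0], [-0.082, -0.997, 0.0], [0.0, -0.0, -1.0]]
force: [0.2, -0.5, -2.0]
opening: 0.227
grasp_force: 30.0
```

Call:
apply_moves(steps=[[[0,0,0.7,0,0,0,-1],[0,0,1.4,0,0,0,-1],[0,0,2.1,0,0,0,-1],[0,0,2.7,0,0,0,-1],[0,0,3.1,0,0,0,-1],[0,0,3.4,0,0,0,-1]]])

```text
time_s: 10.35
position: [0.535, 0.1921, 0.1638]
tcp_rot: [[0.997, -0.082, 0.003], [-0.082, -0.997, 0.0], [0.003, -0.0, -1.0]]
force: [-5.1, -0.6, 27.8]
opening: 0.227
grasp_force: 30.0
```

Slot 1 is also shallow, so on to slot 2.

Call:
apply_moves(steps=[[[0,0,-1.5,0,0,0,-1],[0,0,-3,0,0,0,-1],[0,0,-5,0,0,0,-1],[0,0,-6.2,0,0,0,-1],[0,0,-6.2,0,0,0,-1],[0,0,-6.2,0,0,0,-1],[0,-3,-6.2,0,0,0,-1],[0,-3,-6.2,0,0,0,-1],[0,-3,-6.2,0,0,0,-1],[0,-3,-6.2,0,0,0,-1]]])

```text
time_s: 11.6
position: [0.536, 0.2211, 0.2221]
tcp_rot: [[0.997, -0.083, -0.001], [-0.083, -0.997, -0.001], [-0.001, 0.001, -1.0]]
force: [0.2, 0.1, -3.0]
opening: 0.224
grasp_force: 30.0
```

```bash
python3 - <<'E'
from h import *
from rig import bot
s=bot.read_state();p=s["position"];R=s["tcp_rot"];print(p,s["force"])
m=bot.camera_model("scene");a=bot.capture("scene")
u=proj(m,[.5246,.20,.095]);x,y=(u-[50,60]).astype(int)
c=cv2.resize(a[y:y+100,x:x+100],(600,600),interpolation=cv2.INTER_CUBIC)
for o,z in((.025,-.113),(-.025,-.113),(.025,-.033),(-.025,-.033)):
    v=proj(m,p+[0,0,z]+R[:,0]*(o-.0089));cv2.circle(c,tuple(((v-[x,y]+.5)*6).astype(int)),3,(0,0,255),1)
cv2.imwrite("pics/d3.png",c)
E
```

```text
[0.53604941 0.22112837 0.22213068] [ 0.20784776  0.09571236 -2.96877727]
```

View pics/d3.png

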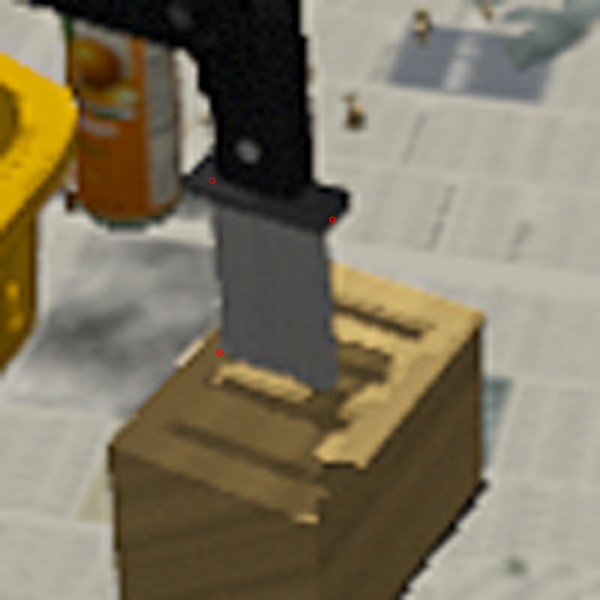

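The blade's corners are at (221,352) and (335,390), as predicted, and it is aligned with slot 2. I'll go in.

Call:
apply_moves(steps=[[[0,0,0.7,0,0,0,-1],[0,0,1.3,0,0,0,-1],[0,0,1.7,0,0,0,-1],[0,0,2.1,0,0,0,-1],[0,0,2.5,0,0,0,-1],[0,0,2.8,0,0,0,-1]]])

```text
time_s: 12.4
position: [0.5363, 0.2218, 0.1943]
tcp_rot: [[0.997, -0.082, -0.0], [-0.082, -0.997, -0.0], [-0.0, 0.0, -1.0]]
force: [-0.6, 0.4, -1.0]
opening: 0.227
grasp_force: 30.0
```

Call:
apply_moves(steps=[[[0,0,0.7,0,0,0,-1],[0,0,1.4,0,0,0,-1],[0,0,2.1,0,0,0,-1],[0,0,2.7,0,0,0,-1],[0,0,3.1,0,0,0,-1],[0,0,3.4,0,0,0,-1]]])

```text
time_s: 13.15
position: [0.5377, 0.222, 0.1638]
tcp_rot: [[0.997, -0.082, 0.003], [-0.082, -0.997, 0.0], [0.003, -0.001, -1.0]]
force: [-4.1, -0.7, 23.4]
opening: 0.23
grasp_force: 30.0
```

Slot 2 is shallow too, so the deep one must be slot 3.

Call:
apply_moves(steps=[[[0,0,-1.5,0,0,0,-1],[0,0,-3,0,0,0,-1],[0,0,-5,0,0,0,-1],[0,0,-6.2,0,0,0,-1],[0,0,-6.2,0,0,0,-1],[0,0,-6.2,0,0,0,-1],[0,-3,-6.2,0,0,0,-1],[0,-3,-6.2,0,0,0,-1],[0,-3,-6.2,0,0,0,-1],[0,-3,-6.2,0,0,0,-1]]])

```text
time_s: 14.4
position: [0.5385, 0.251, 0.2221]
tcp_rot: [[0.997, -0.083, -0.001], [-0.083, -0.997, -0.001], [-0.001, 0.001, -1.0]]
force: [-0.5, 0.4, -1.8]
opening: 0.226
grasp_force: 30.0
```

```bash
python3 - <<'E'
from h import *
from rig import bot
s=bot.read_state();p=s["position"];R=s["tcp_rot"];print(p,s["force"])
m=bot.camera_model("scene");a=bot.capture("scene")
u=proj(m,[.5246,.20,.095]);x,y=(u-[50,60]).astype(int)
c=cv2.resize(a[y:y+100,x:x+100],(600,600),interpolation=cv2.INTER_CUBIC)
for o,z in((.025,-.113),(-.025,-.113),(.025,-.033),(-.025,-.033)):
    v=proj(m,p+[0,0,z]+R[:,0]*(o-.0089));cv2.circle(c,tuple(((v-[x,y]+.5)*6).astype(int)),3,(0,0,255),1)
cv2.imwrite("pics/d4.png",c)
E
```

```text
[0.53851773 0.25099423 0.22213095] [-0.45455302  0.44698882 -1.8106866 ]
```

View pics/d4.png

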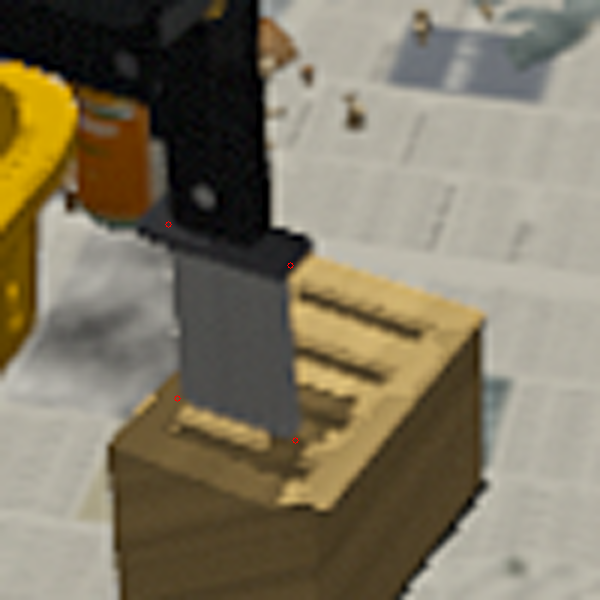

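The blade is over slot 3, with its corners at (180,398) and (298,437). That is about 1 mm to the −x side, so I'll add 1 mm and go in.

Call:
apply_moves(steps=[[[0.1,0,0.7,0,0,0,-1],[0.1,0,1.3,0,0,0,-1],[0.1,0,1.7,0,0,0,-1],[0.1,0,2.1,0,0,0,-1],[0.1,0,2.5,0,0,0,-1],[0.1,0,2.8,0,0,0,-1]]])

```text
time_s: 15.2
position: [0.5398, 0.2516, 0.1943]
tcp_rot: [[0.997, -0.082, -0.0], [-0.082, -0.997, -0.0], [-0.0, 0.0, -1.0]]
force: [-0.1, 0.2, -0.9]
opening: 0.227
grasp_force: 30.0
```

Call:
apply_moves(steps=[[[0,0,0.7,0,0,0,-1],[0,0,1.4,0,0,0,-1],[0,0,2.1,0,0,0,-1],[0,0,2.7,0,0,0,-1],[0,0,3.1,0,0,0,-1],[0,0,3.4,0,0,0,-1]]])

```text
time_s: 15.95
position: [0.5398, 0.2516, 0.1603]
tcp_rot: [[0.997, -0.082, -0.0], [-0.082, -0.997, -0.0], [-0.0, 0.0, -1.0]]
force: [0.0, -0.4, -1.5]
opening: 0.23
grasp_force: 30.0
```

No resistance at 0.160, so this is the deep slot. I'll take it home.

Call:
apply_moves(steps=[[[0,0,0.7,0,0,0,-1],[0,0,1.4,0,0,0,-1],[0,0,2.0,0,0,0,-1],[0,0,2.5,0,0,0,-1],[0,0,2.8,0,0,0,-1],[0,0,3.0,0,0,0,-1],[0,0,3.2,0,0,0,-1],[0,0,3.3,0,0,0,-1]]])

```text
time_s: 16.95
position: [0.5392, 0.2517, 0.1317]
tcp_rot: [[0.997, -0.082, -0.0], [-0.082, -0.997, -0.0], [-0.0, 0.0, -1.0]]
force: [-10.2, -1.1, 25.7]
opening: 0.228
grasp_force: 30.0
```

Call:
apply_moves(steps=[[[-0.15,0,0,0,0,0,-1],[-0.15,0,0.15,0,0,0,-1],[-0.15,0,0.3,0,0,0,-1],[-0.15,0,0.3,0,0,0,-1]]])

```text
time_s: 17.45
position: [0.5388, 0.2518, 0.1314]
tcp_rot: [[0.997, -0.081, 0.004], [-0.081, -0.997, -0.0], [0.004, -0.0, -1.0]]
force: [-11.4, -3.3, 34.0]
opening: 0.23
grasp_force: 30.0
```

Call:
apply_moves(steps=[[[-0.2,0,-0.5,0,0,0,-1],[-0.2,0,-0.5,0,0,0,-1]]])

```text
time_s: 17.7
position: [0.5376, 0.2523, 0.1316]
tcp_rot: [[0.997, -0.082, 0.004], [-0.082, -0.997, 0.001], [0.004, -0.001, -1.0]]
force: [-2.9, -0.7, 11.7]
opening: 0.228
grasp_force: 30.0
```

Call:
apply_moves(steps=[[[0,0,0,0,0,0,0.7],[0,0,0,0,0,0,0.7],[0,0,0,0,0,0,0.7],[0,0,0,0,0,0,0.7],[0,0,0,0,0,0,0.7],[0,0,-3,0,0,0,0.7],[0,0,-7,0,0,0,0.7],[0,0,-12,0,0,0,0.7],[0,0,-18,0,0,0,0.7],[0,0,-18,0,0,0,0.7]]])

```text
time_s: 18.95
position: [0.5397, 0.2529, 0.3156]
tcp_rot: [[0.997, -0.082, 0.013], [-0.082, -0.997, 0.003], [0.012, -0.004, -1.0]]
force: [-0.1, 0.2, 0.4]
opening: 0.85
grasp_force: 0.0
```

```bash
python3 - <<'E'
from h import *
from rig import bot
print(bot.read_state()["position"])
# numeric check: dark collar/handle outline in scene view vs prediction at home
m=bot.camera_model("scene");a=bot.capture("scene");cv2.imwrite("pics/f.png",a)
c0=np.array([.5298,.2516,0]);ex=np.array([.9966,-.082,0]);ey=np.array([.082,.9966,0])
pts=[c0+ex*sx*.018+ey*sy*.010+[0,0,z] for z in(.103,.169) for sx in(1,-1) for sy in(1,-1)]
pts+=[c0+ex*sx*.031+ey*sy*.011+[0,0,z] for z in(.095,.103) for sx in(1,-1) for sy in(1,-1)]
q=np.array([proj(m,p) for p in pts],np.float32)
mk=np.zeros(a.shape[:2],np.uint8)
for s in(q[:8],q[8:]):cv2.fillConvexPoly(mk,cv2.convexHull(s).round().astype(int),255)
d=cv2.inRange(cv2.cvtColor(a,cv2.COLOR_BGR2GRAY),0,62)
x,y,w,h=cv2.boundingRect(mk)
n,l,st,_=cv2.connectedComponentsWithStats(d[y-8:y+h+8,x-8:x+w+8])
i=1+np.argmax(st[1:,4]);print("pred",x,y,w,h,"got",st[i][:2]+[x-8,y-8],st[i][2:])
g=(l==i);P=mk[y-8:y+h+8,x-8:x+w+8]>0;print("IoU",(g&P).sum()/(g|P).sum())
E
```

```text
[0.53968248 0.25288289 0.31563396]
pred 209 240 31 40 got [210 242] [ 28  36 563]
IoU 0.7311688311688311
```

```bash
python3 -c "
from rig import bot
print(bot.hand_in())"
```

```text
the job is handed in; nothing more can be done
None
```

The scraper went home in slot 3, the only deep one, and I released it there and handed the job in at about 19 s; a last camera check by numbers fitted it standing upright with its collar on the block, but I viewed 11 pictures, one over the limit of 10.

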